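Tip the sorted buttons into stock and put the tray away

ROBOT

A 6-joint arm with a two-finger parallel gripper is mounted at the origin on the work surface. World frame = base frame: x ahead of the robot, y to its left, z up, the work surface at z = 0. Lengths are in m, angles in degrees, forces in N, time in s.
With the tool pointing down it reaches from about 0.4 to 0.825 m from the base axis. Payload 7 kg.
Tool frame: the origin (TCP) lies at the centre of the arm's flange, where the gripper is bolted on; the fingertips stand 178 mm ahead of it and the grasp point (between the pads) lies 159 mm ahead of it (ctrl.hold_point_z is the distance from the TCP to the grasp point, in m); z points along the fingers, y is the line along which they close (so a half turn about z gives the same grasp; the last joint's range is limited). The gripper opens to 88 mm and grips with 3 to 60 N. Pads are 19 mm wide; open, the fingers measure 130 mm over their backs; the gripper's body (78 mm by 193 mm) begins 47 mm behind the grasp point.
Start: joints at [81.137, 20.546, 0.682, 0, -70.136, -16.507], TCP at [0.289, 0.61, 0.405] pointing down, gripper open.
Joint ranges: [-176.03, 176.03], [-82.01, 121.73], [-58.28, 71.71], [-173.87, 95.51], [-174.79, -0.11], [-173.66, 173.66]. Speed limits (degrees/s): [136.94, 136.94, 172.46, 180, 180, 180].

INTERFACE

Orientations are given as [roll, pitch, yaw] about the fixed x, y, z axes, in that order (R = Rz(yaw) Ry(pitch) Rx(roll)).
In Python, from plant import ctrl gives the robot as it stands.
- The arm moves only by the shell command python3 -m inch 'ROWS'. ROWS is JSON, one flat list of numbers, 7 for each row, row after row: the closure, from 0 (fully open) to 1 (shut), then the shift along the tool's x, y, z in mm, then the turn, a rotation vector about the tool's x, y, z in degrees. In form: [hand, x, y, z, wx, wy, wz, hand, x, y, z, wx, wy, wz, ...]. A call has 1 to 5 rows; each row is the pose to reach, as a shift and turn from the pose commanded when the call began, along the tool's axes at that moment; what a row does not reach only later rows make up. A row lasts 1/10 s, in which the tool goes at most 50 mm and 8.59 degrees, less where a joint would pass 70% of its speed; a pose out of reach is approached as far as the arm can. A call with a gripper value outside its range is refused whole. The fingers move at their own pace and stop on an object; the grip force is fixed at half the most. Time passes only in rows, so rows that repeat a pose let the fingers close. It gives the time, the measured TCP pose, the force, the opening and the grip force at its end, in the units of the state.
- ctrl.get_obs(): the state, without advancing time (a new reading comes with each control period).
- ctrl.snapshot(name): name is "scene" or "top" or "wrist"; returns a dict with "frame" (480x640x3 uint8, red, green, blue), "K" (3x3 intrinsics, pixels), "R" (3x3) and "t" (3): a world point X has camera coordinates R X + t. Camera axes: x right, y down, z forward; pixel columns grow to the right and rows downward; lengths in m; the calibration is good to about 2 mm. The wrist camera is an equidistant fisheye: a pixel r from the principal point sees the ray r / f radians off the axis. A picture is of the moment at which its call begins. There is no depth.
- ctrl.close_job(): hands the job in; it is judged then, once.
Trained networks look in a picture, given as the dict that the camera call returned (one of the last four; its "shot" number tells which), for a name from the list of things; names that differ only in an ending like _2 or _b are one class to them, and where a whole thing is asked for, a point or a joint stands for the part that bears it (a point fixed in the world has none). Each returns a list of dicts, best first, with "p" (0 to 1); they miss things now and then, are a little off and sometimes report something else, mostly with a low value. They report only what shows in the picture. A call takes as long as a camera call. They do not tell look-alikes from the thing itself.
- ctrl.recognise(picture, thing): "location" ([x, y, z] in m, in world coordinates, good to about 4 mm: the middle of the surface that is visible of it).
- ctrl.trace(picture, thing): "pixels" (480x640 bool, what is visible of it).
- ctrl.mark_of(picture, thing): "location" ([x, y, z] in m, in world coordinates, good to about 4 mm: a listed point, or the origin of a listed thing).
The state is a dict: "clock": time; "joint_pos": joint angles; "qvel": joint speeds; "tau": joint torques, N m; "tool_pos": TCP position; "orientation": TCP orientation; "force": force on the tool from outside, world axes, zero at the start; "moment": the same for the moment, N m; "opening": finger opening in m; "gripper_force": force on a finger pad.
Only numpy, scipy, OpenCV 4.12 (cv2) and the standard library are available. Lean on these libraries where they do the work, as an engineer would, in place of code of your own. Each camera call takes 0.05 s, during which the arm holds its last target. There are 200 camera calls.

TASK

Pick up the small sorting tray by its handle, carry the four brass buttons on it level to the square tub (not the round one), and with the tray's open edge close over that tub tip it until all four have slid in. Then set the empty tray down flat, right way up, in the middle of the low plywood stand. Leave everything else on the table where it is.

Things in the scene. Friction and masses are not known exactly. Their poses are not given: they have to be found in the camera images.
- tray_grip (a point): middle of the handle of the loose metal sorting tray (0.2 kg): a level black bar 18 mm wide, 16 mm high, 84 mm long, sticking straight out of the tray's back wall, free underneath. This point is 36 mm above the pan's underside, 45 mm behind the back wall. x: along the tray, from handle to open edge; z: up out of the pan. At the start the tray stands on the table.
- tray_lip (a point): middle of the tray's open front edge, on the pan's floor: 165 mm ahead (+x) of tray_grip and 33 mm below it; same axes. At the start this edge faces roughly towards the robot.
- tray_pan (a point): centre of the underside of the tray's pan: 105 mm ahead (+x) of tray_grip and 36 mm below it; same axes. The pan is 120 mm long, 76 mm wide, its floor 3 mm thick, with a 44 mm high back wall, 26 mm high side walls, and no wall at the front.
- button0_center (a point): centre of brass jacket button 1 of 4, a flat disc 24 mm across and 6 mm thick, 14 g; it lies loose on the tray's floor at the start. On the tray it begins to slide at a slope of roughly 13 to 20 degrees.
- button1_center (a point): centre of brass jacket button 2 of 4, a flat disc 24 mm across and 6 mm thick, 14 g; it lies loose on the tray's floor at the start. On the tray it begins to slide at a slope of roughly 13 to 20 degrees.
- button2_center (a point): centre of brass jacket button 3 of 4, a flat disc 24 mm across and 6 mm thick, 14 g; it lies loose on the tray's floor at the start. On the tray it begins to slide at a slope of roughly 13 to 20 degrees.
- button3_center (a point): centre of brass jacket button 4 of 4, a flat disc 24 mm across and 6 mm thick, 14 g; it lies loose on the tray's floor at the start. On the tray it begins to slide at a slope of roughly 13 to 20 degrees.
- tub_in (a point): centre of the inner floor (4 mm above the table) of the square grey plastic tub, fixed to the table: 120 mm square outside, 112 mm inside, 55 mm high, open on top. x and y axes along its sides. It may be on either side of the round tub. To the right of both, near the table edge (y below -0.48, x below 0.40), stands a heat press up to 130 mm high: keep clear of it.
- roundtub: round, bowl-shaped grey plastic tub of about the same size, fixed, rim 120 mm across, 55 mm high, open on top; not the one to use. Origin: centre of its underside.
- stand_top (a point): middle of the top face of a low fixed plywood stand, 170 mm square, its top 14 mm above the table; axes along its sides.
- tape: bystander, loose: cardboard tape core, a ring 84 mm across and 24 mm high. Leave it where it is. Origin at its underside.
- glue: bystander, loose: white plastic bottle, 44 mm across, 125 mm high. Leave it where it is. Origin at its underside.
- tumbler: bystander, loose: clear plastic cup, 72 mm across, 85 mm high. Leave it where it is. Origin at its underside.
- squeegee: bystander, loose: wooden squeegee 160 mm long, 22 mm high, with a rubber edge. Leave it where it is. Origin: underside, middle of the wooden part.
- spool: bystander, loose: white plastic spool, 38 mm across, 50 mm high. Leave it where it is. Origin at its underside.
- inkjar: bystander, loose: grey lidded jar, 68 mm across, 70 mm high. Leave it where it is. Origin at its underside.
- brush: bystander, loose: brush lying flat, 180 mm long. Leave it where it is. Origin at its underside.
Not all that is in view belongs to the job. Of the things shaped like the part that bears tray_grip, the aluminium one is meant.

How it is judged:
By the outcome, as a careful person would: the job done as asked, in the order asked, and still so for the second after the job is handed in, with the robot touching nothing.
It also fails if it takes over 61 s, if anything falls off the work surface, if the arm or the gripper's body presses on something with over 40 N, if the wrist force passes 120 N, or if a joint passes its speed limit or range.

## Working session

There is one attempt and no reset: what is moved stays moved. The work goes in short steps, Python scripts to look and compute and a shell command to move; the robot and the scene stay as the last step left them, time stands still between calls to the robot, and variables do not carry over. Pictures are saved under pics/ and viewed, at most 10 in all, crops included, and the job is handed in when it is done.

```bash
ls; mkdir -p pics; python3 - <<'E'
from plant import ctrl
import cv2
o=ctrl.get_obs();print({k:o[k] for k in('clock','tool_pos','orientation','opening')})
for n in("scene","top"):
    p=ctrl.snapshot(n);cv2.imwrite(f"pics/{n}0.png",p["frame"][:,:,::-1])
    for t in("tray_grip","tray_lip","tray_pan","tub_in","roundtub","stand_top","tape","glue","tumbler","squeegee","spool","inkjar","brush"):
        print(n,t,[(round(d["p"],2),[round(float(v),3) for v in d["location"]]) for d in ctrl.mark_of(p,t)][:3])
E
```

```text
pics
{'clock': 0.0, 'tool_pos': array([0.28911849, 0.60971342, 0.40374   ]), 'orientation': array([ 1.79906065e+02, -7.81218908e-03, -2.53761379e+01]), 'opening': 0.08740053328248276}
scene tray_grip [(0.72, [0.381, 0.002, -0.002]), (0.64, [0.534, 0.285, 0.034]), (0.63, [0.221, -0.321, 0.034])]
scene tray_lip [(0.97, [0.379, 0.246, 0.004]), (0.7, [0.242, -0.155, 0.006]), (0.69, [0.252, 0.349, 0.0])]
scene tray_pan [(0.91, [0.231, -0.222, 0.001]), (0.68, [0.433, 0.262, -0.001])]
scene tub_in [(0.56, [0.459, -0.331, 0.005])]
scene roundtub [(0.63, [0.436, -0.147, 0.001])]
scene stand_top [(0.88, [0.571, 0.065, 0.018]), (0.44, [0.751, 0.104, -0.002])]
scene tape [(0.71, [0.435, 0.262, -0.002]), (0.57, [0.354, 0.153, 0.002])]
scene glue [(0.73, [0.782, 0.234, 0.001])]
scene tumbler [(0.95, [0.751, 0.107, -0.005]), (0.41, [0.381, 0.246, 0.001])]
scene squeegee [(0.71, [0.729, -0.099, 0.002]), (0.35, [0.433, -0.147, 0.0])]
scene spool []
scene inkjar [(0.59, [0.708, -0.268, -0.004])]
scene brush [(0.68, [0.253, 0.354, -0.002])]
top tray_grip [(0.8, [0.536, 0.286, 0.035]), (0.62, [0.223, -0.323, 0.033])]
top tray_lip [(0.96, [0.24, -0.157, 0.001]), (0.77, [0.381, 0.245, 0.006])]
top tray_pan [(0.87, [0.437, 0.261, 0.004]), (0.63, [0.231, -0.218, -0.001])]
top tub_in [(0.79, [0.462, -0.337, 0.005])]
top roundtub [(0.62, [0.439, -0.152, 0.001]), (0.19, [0.704, -0.268, 0.0])]
top stand_top [(0.72, [0.57, 0.064, 0.014]), (0.15, [0.468, 0.254, 0.007])]
top tape [(0.84, [0.356, 0.147, 0.001])]
top glue [(0.88, [0.775, 0.239, 0.001])]
top tumbler [(0.78, [0.752, 0.107, -0.002])]
top squeegee [(0.74, [0.727, -0.099, 0.003]), (0.43, [0.455, 0.286, 0.006])]
top spool [(0.63, [0.376, 0.006, 0.002])]
top inkjar [(0.74, [0.706, -0.268, -0.004]), (0.35, [0.352, 0.149, 0.001])]
top brush [(0.84, [0.25, 0.355, 0.003]), (0.51, [0.569, 0.064, 0.013])]
```

View pics/scene0.png

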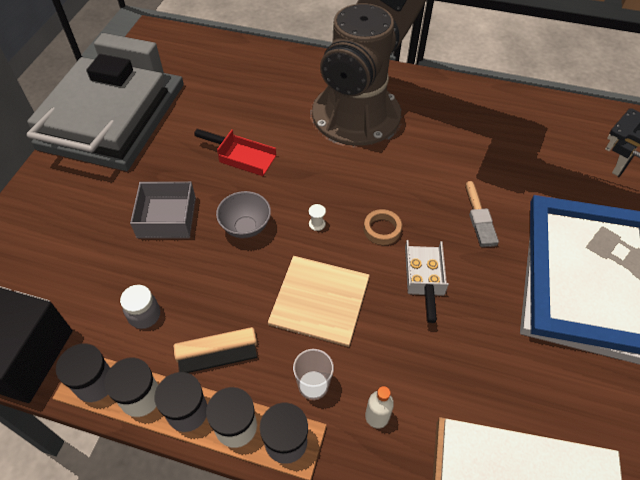

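View pics/top0.png

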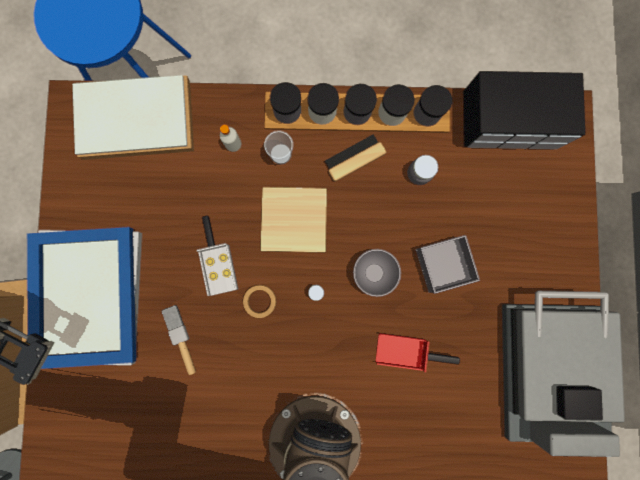

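Candidates for the tray: the aluminium one at scene (427,275) / top (217,268), and the red one at scene (245,152) / top (402,352). I choose aluminium. The tub is square at top (447,264); the round one is at (377,272). Next I need the orientations and a close crop.

```bash
cat > h.py <<'E'
import numpy as np,cv2
def ray(p,uv,z):
    R,t,K=map(np.array,(p["R"],p["t"],p["K"]));c=-R.T@t
    d=R.T@np.linalg.solve(K,[uv[0],uv[1],1.]);return c+d*(z-c[2])/d[2]
E
python3 - <<'E'
from plant import ctrl
import cv2,numpy as np
from h import ray
p=ctrl.snapshot("top");f=p["frame"]
cv2.imwrite("pics/crop.png",cv2.resize(f[200:310,170:490,::-1],None,fx=2.5,fy=2.5,interpolation=cv2.INTER_CUBIC))
for t,z in(("tub_in",.055),("stand_top",.014),("tray_pan",.03),("tray_grip",.036)):
    for d in ctrl.trace(p,t)[:2]:
        m=d["pixels"].astype(np.uint8);c=max(cv2.findContours(m,0,2)[0],key=cv2.contourArea)
        w=np.array([ray(p,q[0].astype(float),z)[:2] for q in c])
        print(t,round(d["p"],2),[np.round(v,3) for v in cv2.minAreaRect((w*1000).astype(np.float32))])
for i in range(4):
    print(i,[(round(d["p"],2),np.round(d["location"],3)) for d in ctrl.mark_of(p,f"button{i}_center")][:4])
E
```

```text
tub_in 0.95 [array([ 456.748, -326.455]), array([121.488, 133.104]), np.float64(16.226)]
tub_in 0.59 [array([471.444, 260.901]), array([199.382,  81.19 ]), np.float64(12.978)]
stand_top 0.93 [array([571.191,  66.186]), array([170.636, 174.323]), np.float64(89.582)]
tray_pan 0.85 [array([ 230.23 , -257.341]), array([213.273,  81.407]), np.float64(84.191)]
tray_grip 0.95 [array([ 231.431, -255.652]), array([208.203,  77.645]), np.float64(83.647)]
tray_grip 0.63 [array([ 434.003, -150.322]), array([115.12 , 118.508]), np.float64(1.022)]
0 [(0.59, array([0.456, 0.287, 0.006])), (0.22, array([0.437, 0.259, 0.002]))]
1 [(0.74, array([ 0.461, -0.336,  0.009])), (0.57, array([0.468, 0.25 , 0.005]))]
2 [(0.53, array([0.414, 0.276, 0.006]))]
3 []
```

View pics/crop.png

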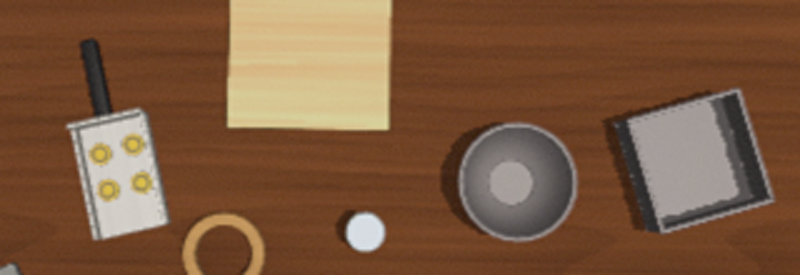

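The crop shows the bare-metal tray at crop (115,175) with four brass buttons and a black handle at (92,75). The tub at (692,160) is square, so both choices hold. Next is the planner helper.

```bash
cat >> h.py <<'E'
from scipy.spatial.transform import Rotation as Ro
PRE=20; FWD=.015   # hand lean at grasp, grasp point ahead of tray_grip
def tooltray(dx=0.):  # tool pose in tray frame (x to lip, z up), tool x = -tray x
    R=Ro.from_euler('y',PRE,degrees=True)*Ro.from_matrix(np.diag([-1,1,-1.]))
    return R, np.array([FWD+dx,0,0])-.159*R.apply([0,0,1])
def target(point,off,yaw,tilt):
    """tool pose with tray point (offset off from tray_grip) at world point; tilt>0 = lip down"""
    Rt=Ro.from_euler('zy',[0,0]) if 0 else Ro.from_euler('z',yaw,degrees=True)*Ro.from_euler('y',tilt,degrees=True)
    R,p=tooltray(); return Rt*R, np.array(point)+Rt.apply(p-np.array(off))
GRIP=[0,0,0];LIP=[.165,0,-.033];PAN=[.105,0,-.036]
def rows(o,R,p):
    Rc=Ro.from_euler('xyz',o["orientation"],degrees=True)
    return np.round(Rc.inv().apply(p-o["tool_pos"])*1000,1),np.round((Rc.inv()*R).as_rotvec(degrees=True),1)
E
python3 - <<'E'
from plant import ctrl
from h import *
o=ctrl.get_obs()
R,p=target([.537,.2855,.136],GRIP,193.7,0)
print(p,R.as_euler('xyz',degrees=True),R.as_matrix()[:,2],rows(o,R,p))
E
```

```text
[0.46959275 0.26906788 0.28541113] [-180.   -20.    13.7] [ 0.33228937  0.08100342 -0.93969262] (array([309. , 230.7, 119.3]), array([  6.8,  19.2, -38.7]))
```

```bash
sed -i "s/^PRE=20/PRE=-20/" h.py
python3 - <<'E'
from plant import ctrl
from h import *
o=ctrl.get_obs()
R,p=target([.537,.2855,.136],GRIP,193.7,0)
print(p,R.as_euler('xyz',degrees=True),R.as_matrix()[:,2],rows(o,R,p))
E
```

```text
[0.57526077 0.29482697 0.28541113] [-180.    20.    13.7] [-0.33228937 -0.08100342 -0.93969262] (array([393.4, 162.1, 119.3]), array([ -6.8, -19.2, -38.7]))
```

```bash
python3 -m inch '[0,44,18,13,-0.8,-2.1,-4.3, 0,88,36,26,-1.5,-4.3,-8.6, 0,132,54,40,-2.3,-6.4,-12.9, 0,176,72,53,-3,-8.6,-17.3, 0,219,90,66,-3.8,-10.7,-21.5]'
python3 - <<'E'
from plant import ctrl
from h import *
print(rows(ctrl.get_obs(),*target([.537,.2855,.136],GRIP,193.7,0)))
E
```

```text
clock: 2.35
tool_pos: [0.4495, 0.4333, 0.3387]
orientation: [178.3, 11.2, -3.8]
force: [0.3, 1.2, -0.8]
opening: 0.0877
gripper_force: 0.0
(array([142.3, 129.1,  29.8]), array([ -3.1,  -8.5, -16.9]))
```

```bash
python3 -m inch '[0,36,32,8,-0.8,-2.2,-4.3, 0,71,65,15,-1.5,-4.3,-8.5, 0,107,97,22,-2.3,-6.4,-12.7, 0,142,129,30,-3.1,-8.5,-16.9, 0,142,129,30,-3.1,-8.5,-16.9]'
python3 - <<'E'
from plant import ctrl
from h import *
o=ctrl.get_obs();print(rows(o,*target([.537,.2855,.136],GRIP,193.7,0)),o["joint_pos"].round(1))
p=ctrl.snapshot("wrist");cv2.imwrite("pics/w1.png",p["frame"][:,:,::-1])
for t in("tray_grip","tray_lip","tray_pan"):print(t,[(round(d["p"],2),np.round(d["location"],3)) for d in ctrl.mark_of(p,t)][:2])
E
```

```text
clock: 2.85
tool_pos: [0.5762, 0.2913, 0.2824]
orientation: [179.7, 20.3, 13.2]
force: [-1.3, 0.0, 0.0]
opening: 0.088
gripper_force: 0.0
(array([-1.2, -3.7, -2.8]), array([ 0.1,  0.3, -0.5])) [ 41.   29.6   0.6  -9.2 -79.4  65.4]
tray_grip [(0.63, array([0.535, 0.284, 0.034]))]
tray_lip [(0.67, array([0.374, 0.247, 0.003])), (0.22, array([0.43 , 0.24 , 0.005]))]
tray_pan [(0.94, array([ 0.436,  0.259, -0.   ]))]
```

View pics/w1.png

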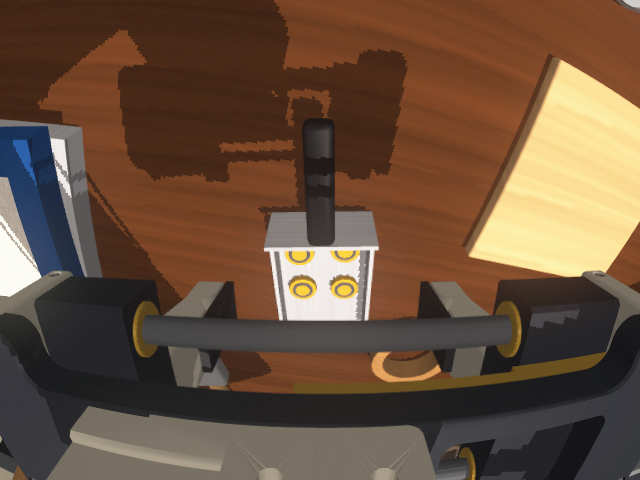

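The wrist view shows the handle at (318,180), centred between the fingers and in line with them. Now descend.

```bash
python3 - <<'E'
from plant import ctrl
from h import *
o=ctrl.get_obs();print(o["tool_pos"],rows(o,*target([.536,.285,.036],GRIP,193.7,0)))
E
```

```text
[0.57337802 0.29632253 0.2858838 ] (array([34.7,  1.9, 94.3]), array([ 0. , -0. , -0.3]))
```

```bash
python3 -m inch '[0,9,2,24,0,0,0, 0,17,2,47,0,0,0, 0,25,2,70,0,0,0, 0,31,2,85,0,0,0, 0,35,2,94,0,0,0]'
python3 -m inch '[0,0,0,0,0,0,0, 1,0,0,0,0,0,0, 1,0,0,0,0,0,0, 1,0,0,0,0,0,0, 1,0,0,0,0,0,0]'
python3 -m inch '[1,0,0,0,0,0,0, 1,0,0,0,0,0,0, 1,0,0,0,0,0,0, 1,0,0,0,0,0,0]'
python3 - <<'E'
from plant import ctrl
from h import *
o=ctrl.get_obs();print(o["tool_pos"],rows(o,*target([.536,.285,.036],GRIP,193.7,0)))
E
```

```text
clock: 3.55
tool_pos: [0.574, 0.2948, 0.1846]
orientation: [179.8, 20.0, 13.5]
force: [-0.2, 0.4, 0.7]
opening: 0.0878
gripper_force: 0.0
clock: 4.05
tool_pos: [0.5749, 0.2939, 0.1861]
orientation: [179.9, 19.9, 13.4]
force: [-0.8, -0.9, 0.3]
opening: 0.0612
gripper_force: 0.0
clock: 4.45
tool_pos: [0.5748, 0.2939, 0.1853]
orientation: [179.8, 20.0, 13.4]
force: [0.4, 0.5, 0.2]
opening: 0.0291
gripper_force: 0.0
[0.5747513  0.29385289 0.1853072 ] (array([-0.4, -0.6,  0. ]), array([ 0.1,  0. , -0.3]))
```

```bash
python3 -m inch '[1,0,0,0,0,0,0, 1,0,0,0,0,0,0, 1,0,0,0,0,0,0, 1,0,0,0,0,0,0, 1,0,0,0,0,0,0]'
python3 -m inch '[1,-1,0,-3,0,0,0, 1,-3,0,-8,0,0,0, 1,-5,0,-14,0,0,0, 1,-8,0,-22,0,0,0, 1,-10,0,-28,0,0,0]'
python3 - <<'E'
from plant import ctrl
from h import *
p=ctrl.snapshot("wrist");cv2.imwrite("pics/w2.png",p["frame"][:,:,::-1])
o=ctrl.get_obs();print(o["moment"])
for n in("wrist","scene"):
  p=ctrl.snapshot(n)
  for t in("tray_grip","tray_lip","tray_pan"):print(t,[(round(d["p"],2),np.round(d["location"],3)) for d in ctrl.mark_of(p,t)][:3])
E
```

```text
clock: 4.95
tool_pos: [0.5747, 0.2939, 0.1853]
orientation: [179.8, 20.0, 13.4]
force: [0.0, 0.6, -1.1]
opening: 0.0176
gripper_force: 30.0
clock: 5.45
tool_pos: [0.5751, 0.2941, 0.2163]
orientation: [179.9, 19.9, 13.4]
force: [-0.1, -0.4, -2.4]
opening: 0.0179
gripper_force: 30.0
[ 0.37203925 -1.71616636  0.01170011]
tray_grip [(0.78, array([0.538, 0.283, 0.068]))]
tray_lip []
tray_pan [(0.74, array([0.437, 0.26 , 0.034]))]
tray_grip [(0.67, array([0.537, 0.285, 0.066])), (0.65, array([ 0.221, -0.321,  0.035])), (0.38, array([ 0.751,  0.105, -0.   ]))]
tray_lip [(0.81, array([0.38 , 0.249, 0.03 ])), (0.59, array([ 0.242, -0.156,  0.006])), (0.36, array([0.57 , 0.064, 0.017]))]
tray_pan [(0.83, array([ 0.235, -0.219,  0.001])), (0.74, array([0.432, 0.262, 0.026]))]
```

View pics/w2.png

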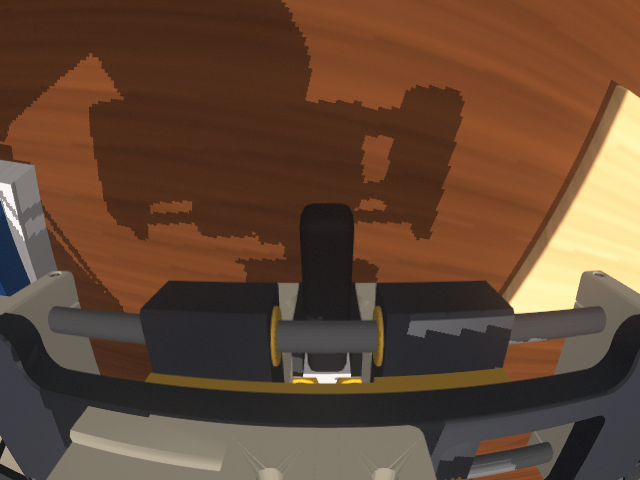

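Held level: lip height 0.030, grip 0.067. I'll raise it and print a smooth carry plan to the square tub.

```bash
python3 -m inch '[1,-2,0,-5,0,0,0, 1,-6,0,-16,0,0,0, 1,-11,0,-31,0,0,0, 1,-17,0,-46,0,0,0, 1,-20,0,-55,0,0,0]'
cat >> h.py <<'E'
def plan(o,f,n):
    """f(s)->(R,p), min-jerk in n rows, printed in calls of 5 rows; starts from the measured pose"""
    R0,p0=f(0);Rc=Ro.from_euler('xyz',o["orientation"],degrees=True);pc=o["tool_pos"]
    print("start offset mm",np.round((pc-p0)*1000,1))
    for c in range(0,n,5):
        out=[]
        for k in range(c+1,c+6):
            t=k/n;s=t**3*(10-15*t+6*t*t);R,p=f(s)
            out.append(np.r_[Rc.inv().apply(p-pc),(Rc.inv()*R).as_rotvec(degrees=True)/1000]*1000)
        Rc,pc=R,p
        print(", ".join("1,"+",".join(f"{v:.0f}" for v in r[:3])+","+",".join(f"{v:.1f}" for v in r[3:]) for r in out))
E
python3 - <<'E'
from plant import ctrl
from h import *
o=ctrl.get_obs();print(o["tool_pos"],o["orientation"],o["clock"])
R=Ro.from_euler('xyz',o["orientation"],degrees=True);Rl,pl=tooltray();Rt=R*Rl.inv()
pan=o["tool_pos"]+Rt.apply(np.array(PAN)-pl);yaw0=Rt.as_euler('zyx',degrees=True);print("pan",pan,yaw0)
yaw0=yaw0[0]%360; u=np.r_[np.cos(np.radians(-35)),np.sin(np.radians(-35)),0]
end=np.array([.460,-.333,.075-.003])+.085*u
a0,a1=[np.arctan2(q[1],q[0]) for q in(pan,end)];r0,r1=[np.hypot(*q[:2]) for q in(pan,end)]
def f(s):
    a=a0+s*(a1-a0);r=r0+s*(r1-r0)
    return target([r*np.cos(a),r*np.sin(a),pan[2]+s*(end[2]-pan[2])],PAN,yaw0+s*(145-yaw0),0)
print(f(1)[1]);plan(o,f,35)
E
```

```text
clock: 6.4
tool_pos: [0.5753, 0.2943, 0.2766]
orientation: [179.9, 19.8, 13.4]
force: [1.1, 0.0, -2.4]
opening: 0.0178
gripper_force: 30.0
[0.57526974 0.29434497 0.276604  ] [179.91446084  19.82567586  13.44976206] 6.4
pan [0.43547533 0.26056967 0.09075469] [-1.66521166e+02 -1.88258948e-01 -3.76250094e-02]
[ 0.64789808 -0.46456765  0.25741113]
start offset mm [-0.6  0.1  0.4]
1,1,0,0,0.1,-0.2,-0.0, 1,1,1,0,0.1,-0.2,0.1, 1,2,4,-0,0.2,-0.2,0.2, 1,4,8,-1,0.3,-0.2,0.5, 1,8,15,-2,0.5,-0.2,1.0
1,4,10,-1,0.2,0.0,0.7, 1,10,23,-3,0.6,0.0,1.6, 1,17,39,-5,1.0,0.0,2.7, 1,24,59,-7,1.5,0.0,4.0, 1,32,82,-9,2.0,0.0,5.5
1,10,26,-3,0.6,-0.0,1.7, 1,21,56,-6,1.3,0.0,3.6, 1,30,88,-9,2.1,0.0,5.7, 1,39,124,-11,2.9,-0.0,7.9, 1,46,163,-12,3.7,0.0,10.2
1,12,39,-3,0.9,0.0,2.4, 1,23,80,-6,1.7,0.0,4.8, 1,31,122,-8,2.6,0.0,7.2, 1,36,165,-9,3.5,0.0,9.7, 1,40,208,-9,4.4,0.0,12.0
1,10,41,-2,0.8,-0.0,2.3, 1,17,81,-4,1.6,0.0,4.5, 1,21,119,-5,2.4,-0.0,6.5, 1,24,155,-5,3.1,0.0,8.4, 1,25,187,-5,3.7,-0.0,10.2
1,5,29,-1,0.6,0.0,1.5, 1,9,54,-2,1.0,0.0,2.8, 1,11,75,-2,1.4,0.0,4.0, 1,12,93,-2,1.8,0.0,4.8, 1,13,106,-2,2.0,0.0,5.5
1,1,9,-0,0.2,0.0,0.5, 1,2,16,-0,0.3,-0.0,0.8, 1,3,19,-1,0.4,0.0,1.0, 1,3,20,-1,0.4,0.0,1.0, 1,3,21,-1,0.4,0.0,1.1
```

```bash
python3 -m inch '[1,0,0,0,0,0,0, 1,1,1,0,0,0,0.1, 1,2,4,0,0.1,0,0.2, 1,4,8,-1,0.2,0,0.5, 1,8,15,-2,0.4,0,1]' >/dev/null
python3 -m inch '[1,4,10,-1,0.2,0,0.7, 1,10,23,-3,0.6,0,1.6, 1,17,39,-5,1,0,2.7, 1,24,59,-7,1.5,0,4, 1,32,82,-9,2,0,5.5]' >/dev/null
python3 -m inch '[1,10,26,-3,0.6,0,1.7, 1,21,56,-6,1.3,0,3.6, 1,30,88,-9,2.1,0,5.7, 1,39,124,-11,2.9,0,7.9, 1,46,163,-12,3.7,0,10.2]'
python3 -m inch '[1,12,39,-3,0.9,0,2.4, 1,23,80,-6,1.7,0,4.8, 1,31,122,-8,2.6,0,7.2, 1,36,165,-9,3.5,0,9.7, 1,40,208,-9,4.4,0,12]' >/dev/null
python3 -m inch '[1,10,41,-2,0.8,0,2.3, 1,17,81,-4,1.6,0,4.5, 1,21,119,-5,2.4,0,6.5, 1,24,155,-5,3.1,0,8.4, 1,25,187,-5,3.7,0,10.2]'
python3 -m inch '[1,5,29,-1,0.6,0,1.5, 1,9,54,-2,1,0,2.8, 1,11,75,-2,1.4,0,4, 1,12,93,-2,1.8,0,4.8, 1,13,106,-2,2,0,5.5]' >/dev/null
python3 -m inch '[1,1,9,0,0.2,0,0.5, 1,2,16,0,0.3,0,0.8, 1,3,19,-1,0.4,0,1, 1,3,20,-1,0.4,0,1, 1,3,21,-1,0.4,0,1.1]'
python3 - <<'E'
from plant import ctrl
from h import *
p=ctrl.snapshot("scene");cv2.imwrite("pics/s3.png",cv2.resize(p["frame"][90:390,20:420,::-1],None,fx=2,fy=2))
o=ctrl.get_obs();print(o["tool_pos"],o["orientation"],o["joint_pos"].round(1))
for t in("tray_grip","tray_lip","tray_pan","tub_in"):print(t,[(round(d["p"],2),np.round(d["location"],3)) for d in ctrl.mark_of(p,t)][:3])
R=Ro.from_euler('xyz',o["orientation"],degrees=True);Rl,pl=tooltray();Rt=R*Rl.inv()
print("lip",o["tool_pos"]+Rt.apply(np.array(LIP)-pl),Rt.as_euler('zyx',degrees=True))
E
```

```text
clock: 7.9
tool_pos: [0.7028, 0.0494, 0.2661]
orientation: [179.9, 20.0, -4.5]
force: [0.8, 0.5, -3.2]
opening: 0.0176
gripper_force: 30.0
clock: 8.9
tool_pos: [0.6947, -0.3484, 0.2574]
orientation: [179.9, 20.0, -28.2]
force: [0.9, 0.4, -3.0]
opening: 0.0179
gripper_force: 30.0
clock: 9.9
tool_pos: [0.649, -0.463, 0.2557]
orientation: [179.9, 19.9, -34.9]
force: [-0.1, -0.5, -3.2]
opening: 0.0176
gripper_force: 30.0
[ 0.64891497 -0.46313364  0.25563694] [179.92492068  19.90991646 -34.95845512] [-22.7  44.2  22.1  -4.1 -87.5  78.6]
tray_grip [(0.91, array([ 0.222, -0.322,  0.032]))]
tray_lip [(0.93, array([ 0.243, -0.155,  0.004])), (0.88, array([ 0.485, -0.346,  0.072]))]
tray_pan [(0.88, array([ 0.233, -0.217,  0.   ])), (0.67, array([ 0.532, -0.379,  0.068])), (0.41, array([0.779, 0.235, 0.002]))]
tub_in [(0.81, array([ 0.459, -0.333,  0.   ]))]
lip [ 0.48146487 -0.34645049  0.07290489] [ 1.45067136e+02 -3.34176950e-02 -1.09447062e-01]
```

View pics/s3.png

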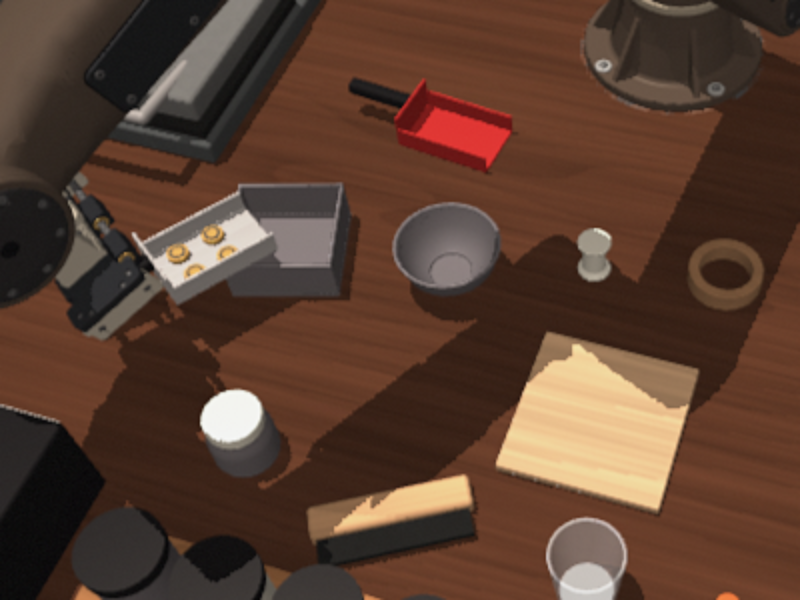

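The crop shows all four buttons on the tray, at crop (178,252), (212,233), (194,270) and (227,252). The lip at (270,240) is inside the square tub's opening, so I can tip about the lip.

```bash
python3 - <<'E'
from plant import ctrl
from h import *
o=ctrl.get_obs()
f=lambda s: target([.480,-.346,.073],LIP,145,42*s)
plan(o,f,20);print(f(1)[1])
E
```

```text
start offset mm [1.4 0.  0.2]
1,-1,1,0,0.1,-0.0,0.0, 1,-3,1,-0,0.1,0.3,0.0, 1,-6,1,-2,0.1,1.0,0.0, 1,-11,1,-5,0.1,2.3,0.0, 1,-20,1,-9,0.1,4.3,0.0
1,-11,0,-5,0.0,2.5,0.0, 1,-24,0,-11,0.0,5.5,0.0, 1,-39,-0,-17,0.0,9.0,0.0, 1,-56,0,-23,0.0,12.7,0.0, 1,-75,0,-27,0.0,16.7,0.0
1,-17,-0,-8,-0.0,3.9,-0.0, 1,-33,-0,-15,0.0,7.7,-0.0, 1,-49,-0,-20,0.0,11.1,-0.0, 1,-63,-0,-24,-0.0,14.2,-0.0, 1,-75,-0,-27,0.0,16.7,-0.0
1,-8,0,-4,-0.0,1.9,-0.0, 1,-14,0,-7,0.0,3.2,-0.0, 1,-17,-0,-8,0.0,4.0,-0.0, 1,-18,0,-9,0.0,4.3,0.0, 1,-19,-0,-9,0.0,4.3,0.0
[ 0.50443364 -0.36310862  0.3453156 ]
```

```bash
python3 -m inch '[1,-1,0,0,0,0,0, 1,-3,0,0,0,0.3,0, 1,-6,0,-2,0,1,0, 1,-11,0,-5,0,2.3,0, 1,-20,0,-9,0,4.3,0]'
python3 -m inch '[1,-11,0,-5,0,2.5,0, 1,-24,0,-11,0,5.5,0, 1,-39,0,-17,0,9,0, 1,-56,0,-23,0,12.7,0, 1,-75,0,-27,0,16.7,0]'
python3 -m inch '[1,-17,0,-8,0,3.9,0, 1,-33,0,-15,0,7.7,0, 1,-49,0,-20,0,11.1,0, 1,-63,0,-24,0,14.2,0, 1,-75,0,-27,0,16.7,0]' 
python3 -m inch '[1,-8,0,-4,0,1.9,0, 1,-14,0,-7,0,3.2,0, 1,-17,0,-8,0,4,0, 1,-18,0,-9,0,4.3,0, 1,-19,0,-9,0,4.3,0]' 
python3 -m inch '[1,0,0,0,0,0,0,1,0,0,0,0,0,0,1,0,0,0,0,0,0]'
python3 - <<'E'
from plant import ctrl
from h import *
o=ctrl.get_obs();print(o["joint_pos"].round(1))
a=ctrl.snapshot("scene")["frame"][130:280,80:280,::-1];b=ctrl.snapshot("top")["frame"][190:340,360:560,::-1]
cv2.imwrite("pics/s4.png",cv2.resize(np.hstack([a,b]),None,fx=2,fy=2))
R=Ro.from_euler('xyz',o["orientation"],degrees=True);Rl,pl=tooltray();Rt=R*Rl.inv()
print("lip",o["tool_pos"]+Rt.apply(np.array(LIP)-pl),Rt.as_euler('zyx',degrees=True))
E
```

```text
clock: 10.65
tool_pos: [0.6355, -0.4546, 0.2706]
orientation: [179.9, 15.5, -35.0]
force: [0.2, 0.1, -3.0]
opening: 0.0176
gripper_force: 30.0
clock: 11.15
tool_pos: [0.5818, -0.417, 0.3183]
orientation: [179.9, -1.4, -35.0]
force: [0.5, 0.0, -1.9]
opening: 0.0175
gripper_force: 30.0
clock: 11.65
tool_pos: [0.5193, -0.3733, 0.3441]
orientation: [180.0, -18.0, -34.9]
force: [0.5, -0.2, -1.5]
opening: 0.0177
gripper_force: 30.0
clock: 12.15
tool_pos: [0.5035, -0.362, 0.3459]
orientation: [179.9, -22.1, -34.9]
force: [0.3, -0.7, -1.7]
opening: 0.0178
gripper_force: 30.0
clock: 12.45
tool_pos: [0.5039, -0.3622, 0.3451]
orientation: [179.9, -22.1, -34.9]
force: [-0.1, -0.2, -1.5]
opening: 0.0177
gripper_force: 30.0
[-15.9  11.9 -27.3  14.1 -30.6  60. ]
lip [ 0.47941949 -0.34558961  0.07276932] [136.72812616 -33.25092167 -27.3980456 ]
```

View pics/s4.png

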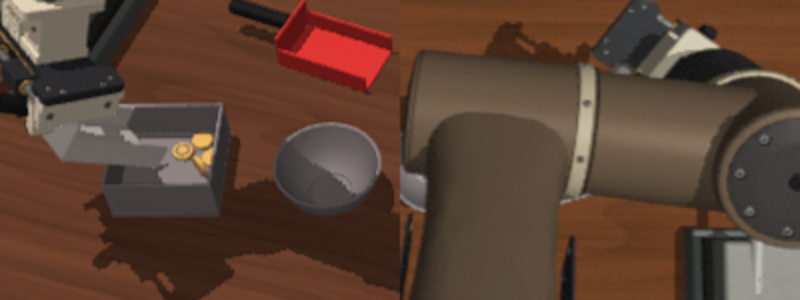

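Three or four buttons show in the square tub at (182-205,140-165). Now level and raise the tray, then check that it is empty.

```bash
python3 - <<'E'
from plant import ctrl
from h import *
o=ctrl.get_obs()
plan(o,lambda s: target([.480+.02*s,-.346-.014*s,.073+.055*s],LIP,145,42*(1-s)),15)
E
```

```text
start offset mm [-0.7  0.9 -0.2]
1,2,0,0,0.1,-0.2,0.1, 1,5,0,1,0.1,-0.9,0.1, 1,14,0,4,0.1,-2.5,0.1, 1,27,0,8,0.1,-5.2,0.1, 1,46,0,14,0.1,-8.9,0.0
1,23,-0,6,-0.0,-4.5,-0.0, 1,47,-0,14,-0.0,-9.6,0.0, 1,70,-0,24,-0.0,-14.8,0.0, 1,91,-0,36,-0.0,-19.9,0.0, 1,109,-0,47,-0.0,-24.4,0.0
1,16,-0,4,0.0,-3.7,-0.0, 1,28,-0,7,-0.0,-6.4,-0.0, 1,35,-0,9,-0.0,-8.0,0.0, 1,38,-0,10,-0.0,-8.7,-0.0, 1,38,-0,10,0.0,-8.8,-0.0
```

```bash
python3 -m inch '[1,2,0,0,0,-0.2,0, 1,5,0,1,0,-0.9,0, 1,14,0,4,0,-2.5,0, 1,27,0,8,0,-5.2,0, 1,46,0,14,0,-8.9,0]' >/dev/null
python3 -m inch '[1,23,0,6,0,-4.5,0, 1,47,0,14,0,-9.6,0, 1,70,0,24,0,-14.8,0, 1,91,0,36,0,-19.9,0, 1,109,0,47,0,-24.4,0]'
python3 -m inch '[1,16,0,4,0,-3.7,0, 1,28,0,7,0,-6.4,0, 1,35,0,9,0,-8,0, 1,38,0,10,0,-8.7,0, 1,38,0,10,0,-8.8,0]'
python3 - <<'E'
from plant import ctrl
from h import *
o=ctrl.get_obs()
p=ctrl.snapshot("scene");cv2.imwrite("pics/s5.png",cv2.resize(p["frame"][130:280,80:280,::-1],None,fx=4,fy=4,interpolation=cv2.INTER_CUBIC))
for t in("tray_lip","tray_pan","button0_center"):print(t,[(round(d["p"],2),np.round(d["location"],3)) for d in ctrl.mark_of(p,t)][:4])
R=Ro.from_euler('xyz',o["orientation"],degrees=True);Rl,pl=tooltray();Rt=R*Rl.inv()
print("lip",o["tool_pos"]+Rt.apply(np.array(LIP)-pl),Rt.as_euler('ZYX',degrees=True))
pan=o["tool_pos"]+Rt.apply(np.array(PAN)-pl);e=np.array([.571,.065,.12]);print(pan)
plan(o,lambda s: target(pan+s*(e-pan),PAN,145-55*s,0),25)
E
```

```text
clock: 13.55
tool_pos: [0.6399, -0.4573, 0.3282]
orientation: [180.0, 11.4, -34.9]
force: [0.4, -0.1, -1.7]
opening: 0.018
gripper_force: 30.0
clock: 14.05
tool_pos: [0.6679, -0.477, 0.3102]
orientation: [179.9, 20.1, -35.0]
force: [-0.1, -0.3, -2.5]
opening: 0.0178
gripper_force: 30.0
tray_lip [(0.91, array([ 0.501, -0.362,  0.128])), (0.57, array([ 0.241, -0.159,  0.007]))]
tray_pan [(0.8, array([ 0.552, -0.391,  0.12 ])), (0.71, array([ 0.231, -0.22 ,  0.001]))]
button0_center [(0.7, array([0.779, 0.233, 0.002])), (0.4, array([ 0.452, -0.305,  0.016]))]
lip [ 0.50011514 -0.35988594  0.12807924] [ 1.45036059e+02 -8.35791897e-02  5.04423754e-02]
[ 0.54928076 -0.39426921  0.12499172]
start offset mm [ 0.4  0.1 -0.2]
1,-0,0,-0,0.1,0.1,0.0, 1,-1,-1,0,0.1,0.1,0.3, 1,-4,-3,1,0.3,0.1,0.8, 1,-8,-8,3,0.7,0.1,1.7, 1,-14,-14,5,1.2,0.1,3.0
1,-9,-8,3,0.7,-0.0,1.8, 1,-20,-19,8,1.5,0.0,4.1, 1,-34,-31,13,2.5,0.0,6.9, 1,-50,-46,19,3.6,0.0,10.0, 1,-69,-62,26,4.9,0.0,13.4
1,-24,-11,9,1.3,-0.0,3.7, 1,-49,-23,19,2.7,0.0,7.5, 1,-75,-35,29,4.1,-0.0,11.4, 1,-102,-47,39,5.5,0.0,15.2, 1,-128,-59,49,6.9,-0.0,18.9
1,-27,-1,10,1.3,0.0,3.4, 1,-52,-3,20,2.4,0.0,6.6, 1,-75,-4,28,3.4,0.0,9.3, 1,-94,-5,35,4.2,0.0,11.6, 1,-109,-6,41,4.9,0.0,13.4
1,-11,2,4,0.5,0.0,1.4, 1,-19,4,7,0.8,0.0,2.3, 1,-23,5,9,1.0,0.0,2.8, 1,-25,5,9,1.1,0.0,3.0, 1,-25,5,9,1.1,0.0,3.0
```

View pics/s5.png

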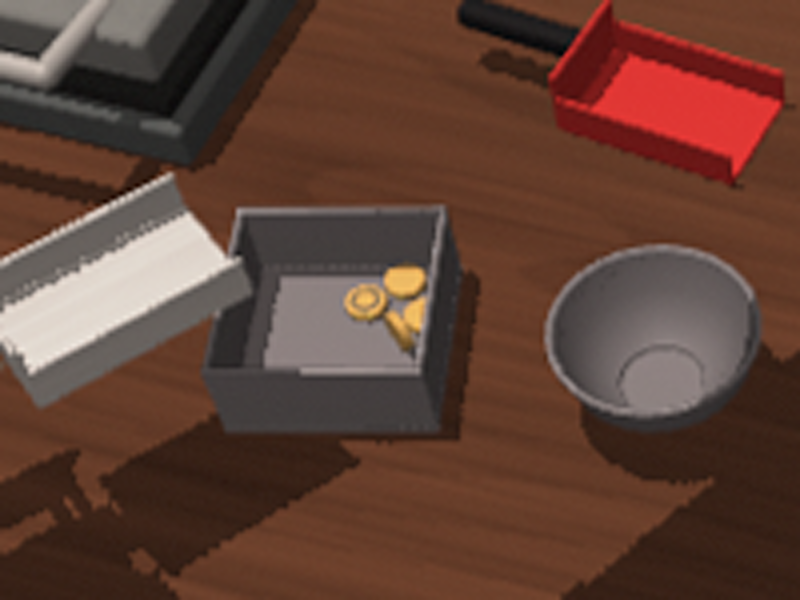

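All four buttons are in the square tub, at (365,302), (405,280), (418,315) and (398,330), and the tray is empty. On to the stand.

```bash
python3 -m inch '[1,0,0,0,0,0,0, 1,-1,-1,0,0,0,0.3, 1,-4,-3,1,0.2,0,0.8, 1,-8,-8,3,0.6,0,1.7, 1,-14,-14,5,1.1,0,3]' >/dev/null
python3 -m inch '[1,-9,-8,3,0.7,0,1.8, 1,-20,-19,8,1.5,0,4.1, 1,-34,-31,13,2.5,0,6.9, 1,-50,-46,19,3.6,0,10, 1,-69,-62,26,4.9,0,13.4]' >/dev/null
python3 -m inch '[1,-24,-11,9,1.3,0,3.7, 1,-49,-23,19,2.7,0,7.5, 1,-75,-35,29,4.1,0,11.4, 1,-102,-47,39,5.5,0,15.2, 1,-128,-59,49,6.9,0,18.9]'
python3 -m inch '[1,-27,-1,10,1.3,0,3.4, 1,-52,-3,20,2.4,0,6.6, 1,-75,-4,28,3.4,0,9.3, 1,-94,-5,35,4.2,0,11.6, 1,-109,-6,41,4.9,0,13.4]' >/dev/null
python3 -m inch '[1,-11,2,4,0.5,0,1.4, 1,-19,4,7,0.8,0,2.3, 1,-23,5,9,1,0,2.8, 1,-25,5,9,1.1,0,3, 1,-25,5,9,1.1,0,3]'
python3 - <<'E'
from plant import ctrl
from h import *
p=ctrl.snapshot("scene")
for t in("tray_lip","tray_pan","tray_grip","stand_top"):print(t,[(round(d["p"],2),np.round(d["location"],3)) for d in ctrl.mark_of(p,t)][:3])
o=ctrl.get_obs()
R=Ro.from_euler('xyz',o["orientation"],degrees=True);Rl,pl=tooltray();Rt=R*Rl.inv()
print("pan",o["tool_pos"]+Rt.apply(np.array(PAN)-pl),Rt.as_euler('ZYX',degrees=True))
pan=o["tool_pos"]+Rt.apply(np.array(PAN)-pl);e=np.array([.571,.065,.018])
plan(o,lambda s: target(pan+s*(e-pan),PAN,90,0),15)
E
```

```text
clock: 15.75
tool_pos: [0.606, -0.2161, 0.3088]
orientation: [180.0, 20.0, -72.8]
force: [1.1, -0.6, -2.1]
opening: 0.0179
gripper_force: 30.0
clock: 16.75
tool_pos: [0.5712, -0.0788, 0.3074]
orientation: [-180.0, 20.0, -90.0]
force: [0.1, -0.1, -2.2]
opening: 0.018
gripper_force: 30.0
tray_lip [(0.96, array([0.576, 0.125, 0.125])), (0.93, array([ 0.243, -0.156,  0.007])), (0.29, array([ 0.752,  0.107, -0.001]))]
tray_pan [(0.92, array([ 0.234, -0.217,  0.   ])), (0.61, array([0.571, 0.066, 0.119])), (0.18, array([ 0.429, -0.298,  0.01 ]))]
tray_grip [(0.7, array([ 0.432, -0.298,  0.007])), (0.69, array([ 0.571, -0.042,  0.155])), (0.59, array([ 0.407, -0.317,  0.003]))]
stand_top [(0.7, array([0.572, 0.064, 0.017])), (0.42, array([ 0.381, -0.   , -0.   ]))]
pan [0.5713913  0.06517925 0.12162103] [8.99578273e+01 1.75549647e-02 9.06365518e-03]
start offset mm [-0.1  0.1  0. ]
1,0,-0,0,-0.0,-0.0,-0.0, 1,1,-0,2,-0.0,-0.0,-0.0, 1,2,-0,6,-0.0,-0.0,-0.0, 1,4,-0,12,-0.0,-0.0,-0.0, 1,8,0,20,-0.0,-0.0,-0.0
1,4,0,10,0.0,0.0,0.0, 1,8,0,22,0.0,0.0,0.0, 1,13,0,34,0.0,0.0,0.0, 1,17,0,46,0.0,0.0,0.0, 1,21,0,56,0.0,0.0,0.0
1,3,0,9,0.0,0.0,0.0, 1,5,0,15,0.0,0.0,0.0, 1,7,0,19,0.0,0.0,0.0, 1,7,0,20,0.0,0.0,0.0, 1,7,0,20,0.0,0.0,0.0
```

Everything lines up. Lower to 4 mm above the stand, then ease down until contact.

```bash
python3 -m inch '[1,0,0,0,0,0,0, 1,1,0,2,0,0,0, 1,2,0,6,0,0,0, 1,4,0,12,0,0,0, 1,8,0,20,0,0,0]' >/dev/null
python3 -m inch '[1,4,0,10,0,0,0, 1,8,0,22,0,0,0, 1,13,0,34,0,0,0, 1,17,0,46,0,0,0, 1,21,0,56,0,0,0]' >/dev/null
python3 -m inch '[1,3,0,9,0,0,0, 1,5,0,15,0,0,0, 1,7,0,19,0,0,0, 1,7,0,20,0,0,0, 1,7,0,20,0,0,0]'
python3 -m inch '[1,0.3,0,1,0,0,0, 1,0.7,0,2,0,0,0, 1,0.7,0,2,0,0,0, 1,0.7,0,2,0,0,0]'
python3 -m inch '[1,0.3,0,1,0,0,0, 1,0.3,0,1,0,0,0, 1,0.3,0,1,0,0,0]'
python3 -m inch '[1,0.3,0,1,0,0,0, 1,0.3,0,1,0,0,0, 1,0.3,0,1,0,0,0]'
```

```text
clock: 18.5
tool_pos: [0.5714, -0.0798, 0.2049]
orientation: [-180.0, 20.0, -90.0]
force: [0.2, 0.3, -1.0]
opening: 0.0181
gripper_force: 30.0
clock: 18.9
tool_pos: [0.5713, -0.0797, 0.2027]
orientation: [-180.0, 20.0, -90.0]
force: [0.1, 0.5, -2.4]
opening: 0.0176
gripper_force: 30.0
clock: 19.2
tool_pos: [0.5712, -0.0797, 0.2015]
orientation: [-180.0, 20.0, -90.0]
force: [0.4, 0.1, -0.9]
opening: 0.0175
gripper_force: 30.0
clock: 19.5
tool_pos: [0.5712, -0.0796, 0.2005]
orientation: [-180.0, 20.0, -90.0]
force: [0.0, 0.3, -2.1]
opening: 0.0178
gripper_force: 30.0
```

```bash
python3 -m inch '[1,0.3,0,1,0,0,0, 1,0.3,0,1,0,0,0, 1,0.3,0,1,0,0,0]'
python3 -m inch '[1,0.2,0,0.6,0,0,0, 1,0.2,0,0.6,0,0,0, 1,0.2,0,0.6,0,0,0]'
```

```text
clock: 19.8
tool_pos: [0.5713, -0.0795, 0.1995]
orientation: [-180.0, 20.0, -90.0]
force: [-0.7, -1.0, -2.4]
opening: 0.018
gripper_force: 30.0
clock: 20.1
tool_pos: [0.5713, -0.0796, 0.1992]
orientation: [-180.0, 20.0, -90.0]
force: [-0.2, -0.9, 3.6]
opening: 0.0178
gripper_force: 30.0
```

Contact at the expected height. Release and back off.

```bash
python3 -m inch '[0,0,0,0,0,0,0, 0,0,0,0,0,0,0, 0,0,0,0,0,0,0, 0,0,0,0,0,0,0, 0,0,0,0,0,0,0]'
python3 -m inch '[0,0,0,0,0,0,0, 0,0,0,0,0,0,0, 0,0,0,0,0,0,0, 0,0,0,0,0,0,0, 0,0,0,0,0,0,0]'
python3 -m inch '[0,0,0,-10,0,0,0, 0,0,0,-30,0,0,0, 0,0,0,-60,0,0,0, 0,0,0,-90,0,0,0, 0,0,0,-120,0,0,0]'
python3 -m inch '[0,0,0,-30,0,0,0, 0,0,0,-50,0,0,0, 0,0,0,-60,0,0,0, 0,0,0,-60,0,0,0, 0,0,0,-60,0,0,0]'
python3 - <<'E'
from plant import ctrl
from h import *
p=ctrl.snapshot("scene");cv2.imwrite("pics/s6.png",p["frame"][:,:,::-1])
for t in("tray_lip","tray_pan","tray_grip","stand_top","tape","spool","tumbler","squeegee","inkjar"):print(t,[(round(d["p"],2),np.round(d["location"],3)) for d in ctrl.mark_of(p,t)][:3])
E
```

```text
clock: 20.6
tool_pos: [0.5712, -0.0795, 0.1987]
orientation: [180.0, 20.0, -90.0]
force: [0.7, -0.1, 0.4]
opening: 0.0521
gripper_force: 0.0
clock: 21.1
tool_pos: [0.5712, -0.0795, 0.1988]
orientation: [-180.0, 20.0, -90.0]
force: [-0.4, 0.5, 0.0]
opening: 0.0866
gripper_force: 0.0
clock: 21.6
tool_pos: [0.571, -0.1212, 0.3136]
orientation: [-180.0, 20.0, -90.0]
force: [0.1, 0.0, -0.1]
opening: 0.0878
gripper_force: 0.0
clock: 22.1
tool_pos: [0.5709, -0.1409, 0.3673]
orientation: [180.0, 20.0, -90.0]
force: [0.2, -0.1, 0.2]
opening: 0.0872
gripper_force: 0.0
tray_lip [(0.9, array([0.574, 0.122, 0.017])), (0.85, array([ 0.24 , -0.157,  0.005]))]
tray_pan [(0.93, array([0.571, 0.064, 0.014])), (0.89, array([ 0.232, -0.218,  0.   ])), (0.75, array([ 0.382, -0.002, -0.003]))]
tray_grip [(0.7, array([ 0.57 , -0.041,  0.05 ])), (0.69, array([ 0.221, -0.324,  0.034]))]
stand_top []
tape [(0.84, array([0.356, 0.154, 0.001]))]
spool [(0.91, array([ 0.38 ,  0.003, -0.002]))]
tumbler [(0.63, array([ 0.752,  0.105, -0.001]))]
squeegee [(0.63, array([ 0.73 , -0.1  ,  0.001]))]
inkjar [(0.75, array([ 0.711, -0.267, -0.004])), (0.36, array([ 0.752,  0.104, -0.001])), (0.16, array([ 0.433, -0.333,  0.005]))]
```

View pics/s6.png

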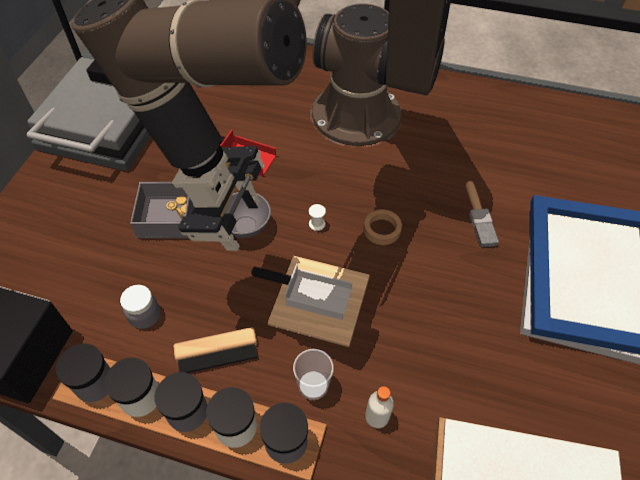

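The tray lies empty and flat in the middle of the stand at (320,290). The buttons are in the square tub at (177,206), nothing else has moved, and the hand is clear.

```bash
python3 -c "from plant import ctrl; print(ctrl.close_job())"
```

```text
the job is handed in; nothing more can be done
None
```

The job is handed in: all four buttons are in the square tub, and the empty tray sits flat, right way up, in the middle of the stand, with nothing else moved (about 22 of the 61 s used).

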